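# Hold a relocker glass in the strain viewer

### The arm

A 7-joint arm with a two-finger parallel gripper is mounted at the origin on the work surface. World frame = base frame: x ahead of the robot, y to its left, z up, the work surface at z = 0. Lengths are in mm, angles in rad, forces in N, time in s.
With the tool pointing down it reaches from about 400 to 875 mm from the base axis. Payload 6.5 kg.
Tool frame: the origin (TCP) lies between the finger pads; the fingertips stand 19 mm ahead of it and the grasp point (between the pads) is the TCP (manip.tip_extent is the distance from the TCP to the fingertips, in mm); z points along the fingers, y is the line along which they close (so a half turn about z gives the same grasp; the last joint's range is limited). The gripper opens to 85 mm and grips with 20 to 120 N. Pads are 22 mm wide; open, the fingers measure 114 mm over their backs; the gripper's body (76 mm by 85 mm) begins 54 mm behind the grasp point. The pads swing forward as they close: fully open they stand 13 mm farther back than shut.
Start: joints at [-1.307, 0.536, -0.004, 1.538, 0.003, 1.067, -0.071], TCP at [210.5, 614.963, 250.29] pointing down, gripper open.
Joint ranges: [-2.7, 2.7], [-0.37, 2.16], [-1.27, 1.26], [0.24, 2.4], [-1.31, 4.45], [0.19, 1.91], [-2.76, 2.76]. Speed limits (rad/s): [2.39, 2.39, 3.14, 3.14, 3.14, 3.14, 3.14].

### API

Orientations are given as a rotation vector (axis times angle).
In Python, from plant import telemetry, imaging, manip gives the robot as it stands.
- The arm moves only by the tool servo_tool, never from a script. Its argument "deltas" is a list of rows, each a list of 6 numbers: the shift along the tool's x, y, z in mm, then the turn, a rotation vector about the tool's x, y, z in degrees. In form: [[x, y, z, wx, wy, wz], ...]. A call has 1 to 5 rows; each row is the pose to reach, as a shift and turn from the pose commanded when the call began, along the tool's axes at that moment; what a row does not reach only later rows make up. A row lasts 1/10 s, in which the tool goes at most 50 mm and 8.59 degrees, less where a joint would pass 70% of its speed; a pose out of reach is approached as far as the arm can. A call with a gripper value outside its range is refused whole. "gripper" is the finger opening in mm, from 0 to 85.4, set as the call begins (left out, the last holds). The fingers move at their own pace and stop on an object; "force" is the grip in N (left out, the last holds). Time passes only in rows, so rows that repeat a pose let the fingers close. It gives the time, the measured TCP pose, the force, the opening and the grip force at its end, in the units of the state.
- telemetry.observe(): the state, without advancing time (a new reading comes with each control period).
- imaging.capture(name): name is "scene" or "top"; returns the picture (384x512x3 uint8, red, green, blue); there is no depth.
- imaging.camera_model(name): a dict with "camera_matrix" (3x3 intrinsics, pixels), "cam_to_world" (4x4, takes a point from camera to world coordinates). Camera axes: x right, y up, looking along -z (the intrinsics and any distortion apply to the point x, -y, -z); pixel columns grow to the right and rows downward; lengths in mm; the calibration is good to about 2 mm. A picture is of the moment at which its call begins. camera_model takes no time and is no camera call.
- manip.sign_off(): hands the job in; it is judged then, once.
The state is a dict: "time": time; "joint_positions": joint angles; "dq": joint speeds; "joint_torque": joint torques, N m; "ee_pos": TCP position; "eef_rot": TCP orientation; "contact_force": force on the tool from outside, world axes, zero at the start; "wrist_torque": the same for the moment, N m; "opening": finger opening in mm; "gripper_force": force on a finger pad.
Only numpy, scipy, OpenCV 4.12 (cv2) and the standard library are available. Lean on these libraries where they do the work, as an engineer would, in place of code of your own. Each camera call takes 0.05 s, during which the arm holds its last target. There are 200 camera calls.

### The job

The press has just squeezed the nickel shoe onto the foot of the relocker glass standing in its open die. Take the glass by its two frosted side edges, keeping the fingers off the clear faces, lift it out of the die and hold it upright in the gap of the strain viewer, midway between lamp window and analyser, centred on the light path with its clear faces square to the light, without bumping it on the viewer or disturbing the loose parts on the counter. Finish while still holding it there, steady and clear of everything.

Things in the scene. Friction and masses are not known exactly. Their poses are not given: they have to be found in the camera images.
- glass: Relocker glass: clear plate standing upright, 10 mm thick (x), 50 wide (y, frosted edge to frosted edge), 80 tall in all, nickel shoe (16 x 50 x 14) on its foot; about 0.12 kg. Origin: centre of the shoe's underside, z up. It starts upright in the die, its lowest 10 mm in the cavity with 1.5 mm play all round, 70 mm standing above the die's face; lifts straight out. Topmost 4 mm is frosted too.
- clear_pane: The clear part of the glass, fixed in it: greenish, transparent, 9.6 mm thick (x), 42 wide (y), 62 tall (z). Origin at its centre, 45 mm above the shoe's underside; axes as the glass. Its two large faces (across x) must not be touched by the fingers.
- frost_left: One frosted (whitish, matt) side edge of the glass, fixed in it: 10 mm (x) by 66 mm tall, the outermost 4 mm at the glass's +y side. Origin at its centre, 23 mm from the glass's mid-plane in y and 47 mm above the shoe's underside; its outer face is 25 mm from the mid-plane.
- frost_right: The other frosted side edge, the same at the glass's -y side. The two outer faces are 50 mm apart: that is the grasp width.
- pane_mid (a point): Centre of the clear pane: on the glass's centre line, 45 mm above the shoe's underside and 35 mm below the top edge; axes as the glass.
- press: Dark cast hand press bolted to the counter, 130 x 460 mm bed, head 362 mm high, round ram, long lever. Origin at counter level under the centre of its lower die, run out on its shuttle to the loading end; the ram's axis is 210 mm from the die to the press's -y, the head's nearest face 165 mm (underside 267 mm up); free above the die. x across the bed, y along it, z up. Never moves.
- die (a point): Centre of the die's cavity mouth on its top face, 70 mm above the counter; axes as the press. The die is a steel block 80 x 100 x 30 mm; the cavity is 19 x 53 mm, 10 mm deep, its long side along the press's y.
- viewer: Strain viewer: grey base plate 130 x 325 x 20 mm; white lamp house (top 185 mm high) at +y with a round lit window 100 mm across; black analyser ring with dark film (top 180 mm high) facing it at -y. Window and analyser are each 85 mm from mid-gap; the gap is open above and at both sides. Origin at counter level under mid-gap. y along the light, x across, z up. Never moves.
- light_path (a point): Middle of the light path: on the line between the centres of the lamp window and the analyser, midway between them, 120 mm above the counter; axes as the viewer (y along the light).
- wheel: Loose bystander: green enamel combination wheel lying flat, 92 mm across, 20 mm high with its brass hub. Origin at the centre of its underside.
- cylinder_a: Loose bystander: nickel lock cylinder standing on end, 39 mm across its flange, 33 mm high. Origin at the centre of its underside.
- cylinder_b: Loose bystander: the second nickel lock cylinder, the same.
- collar: Loose bystander: squat bronze spindle collar lying flat, 56 mm outside, 24 mm bore, 24 mm high. Origin at the centre of its underside.
Things that resemble listed ones, but are neither listed nor needed, are in the scene too. Of the things like the glass, leave any that is blue or green; of the rest the smaller one is meant.

How it is judged:
By the outcome, as a careful person would: the job done as asked, in the order asked, and still so for the second after the job is handed in, while the arm keeps its last pose, push and grip.
It also fails if it takes over 40 s, if anything falls off the work surface, if the arm or the gripper's body presses on something with over 40 N, if the wrist force passes 120 N, or if a joint passes its speed limit or range.

## Working session

There is one attempt and no reset: what is moved stays moved. The work goes in short steps, Python scripts to look and compute and a tool call to move; the robot and the scene stay as the last step left them, time stands still between calls to the robot, and variables do not carry over. Pictures are saved under pics/ and viewed, at most 10 in all, crops included, and the job is handed in when it is done.

Besides the shell and the picture viewer there is one more tool, called after "Request:" by a JSON object that holds its "op" and its "data", one argument or row to a line. servo_tool: Moves the arm, as the interface text tells. Its arguments: {"type":"object","properties":{"deltas":{"type":"array","items":{"type":"array","items":{"type":"number"}}},"gripper":{"type":"number"},"force":{"type":"number"}},"required":["deltas"]}

```bash
mkdir -p pics
cat > h.py <<'E'
import numpy as np,cv2
from plant import telemetry,imaging,manip
def cap(n):
    return cv2.cvtColor(np.asarray(imaging.capture(n)),cv2.COLOR_RGB2BGR)
def model(n):
    m=imaging.camera_model(n);return np.array(m['camera_matrix']),np.array(m['cam_to_world'])
def ray(n,u,v):
    K,T=model(n);d=np.linalg.inv(K)@[u,v,1];d=T[:3,:3]@(d*[1,-1,-1]);return T[:3,3],d/np.linalg.norm(d)
def plane(n,u,v,z):
    o,d=ray(n,u,v);return o+d*(z-o[2])/d[2]
def proj(n,p):
    K,T=model(n);c=T[:3,:3].T@(np.asarray(p,float)-T[:3,3]);q=K@(c*[1,-1,-1]);return q[:2]/q[2]
E
python3 - <<'E'
from h import *
for n in('scene','top'):
    im=cap(n);cv2.imwrite(f'pics/{n}0.png',im);cv2.imwrite(f'pics/{n}0v.png',cv2.resize(im,(800,600),interpolation=cv2.INTER_CUBIC))
    m=imaging.camera_model(n);print({k:np.round(v,3).tolist() if k!='name' else v for k,v in m.items()})
s=telemetry.observe();print(s['time'],s['ee_pos'],s['eef_rot'],s['opening'])
E
```

```text
{'camera_matrix': [[410.479, 0.0, 255.712], [0.0, 410.479, 202.579], [0.0, 0.0, 1.0]], 'cam_to_world': [[0.472, -0.59, 0.655, 1097.943], [0.882, 0.304, -0.361, -338.046], [0.014, 0.748, 0.664, 688.579], [0.0, 0.0, 0.0, 1.0]]}
{'camera_matrix': [[478.803, 0.0, 258.482], [0.0, 478.803, 193.165], [0.0, 0.0, 1.0]], 'cam_to_world': [[0.018, 0.993, -0.117, 383.116], [-1.0, 0.016, -0.022, -21.194], [-0.02, 0.117, 0.993, 1169.607], [0.0, 0.0, 0.0, 1.0]]}
0.1 [210.33562096 614.47313249 249.49684756] [-5.15546968e-01 -3.09886623e+00  2.42512139e-03] 85.65422529883215
```

View pics/scene0v.png

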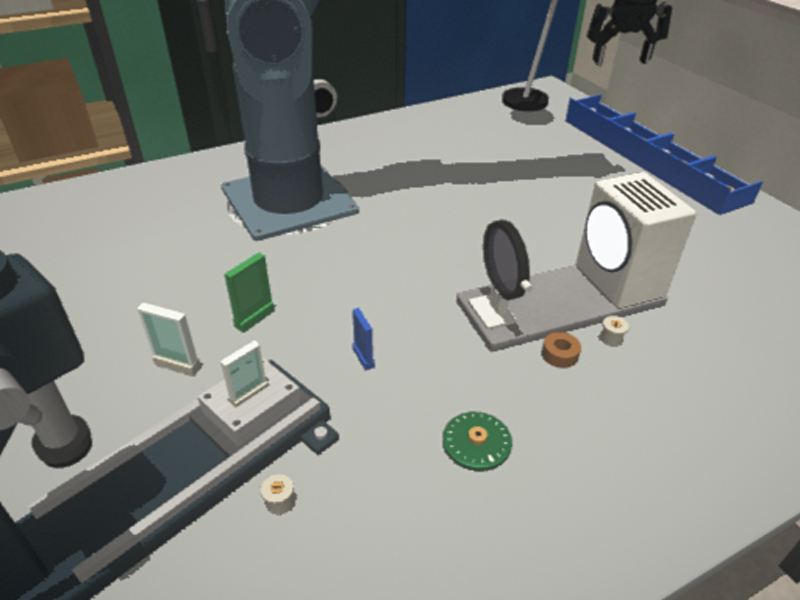

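View pics/top0v.png

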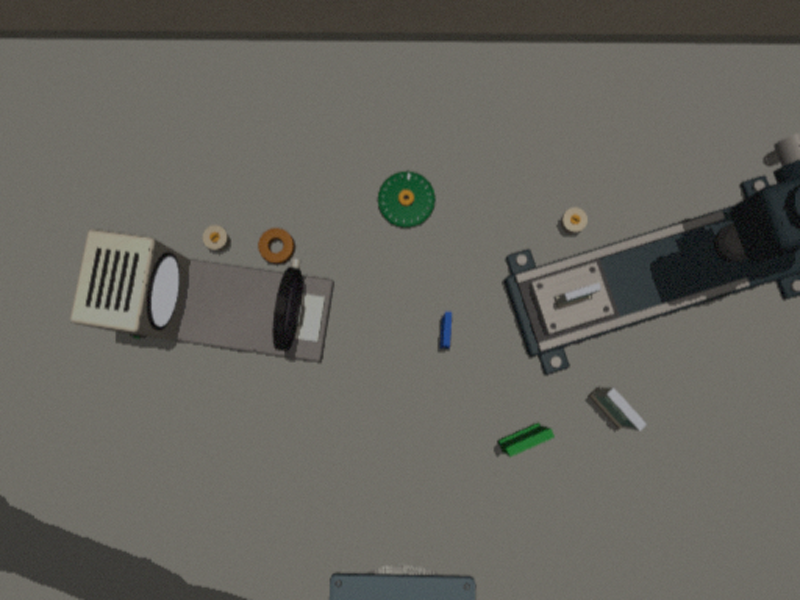

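The scene view (800x600) shows four things that could be the glass:
- the pane in the die at (243,372)
- a larger clear pane at (168,338)
- a green one at (249,290)
- a blue one at (363,338)

I choose the pane in the die: it's the smaller of the two uncoloured ones. The viewer is at (580,270). In the top view the die is at (572,298), the viewer at (215,300), and the press head is to the right.

Run:
```python
from h import *
a=cv2.imread('pics/top0.png');b=cv2.imread('pics/scene0.png')
def c(im,x,y,w,h): return cv2.resize(im[y:y+h,x:x+w],(400,300),interpolation=cv2.INTER_CUBIC)
m=np.vstack([np.hstack([c(a,320,150,100,75),c(b,115,205,100,75)]),np.hstack([c(a,40,130,200,150)[:300],c(b,280,100,200,150)])])
cv2.imwrite('pics/m0.png',m)
```

```text
(no output)
```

View pics/m0.png

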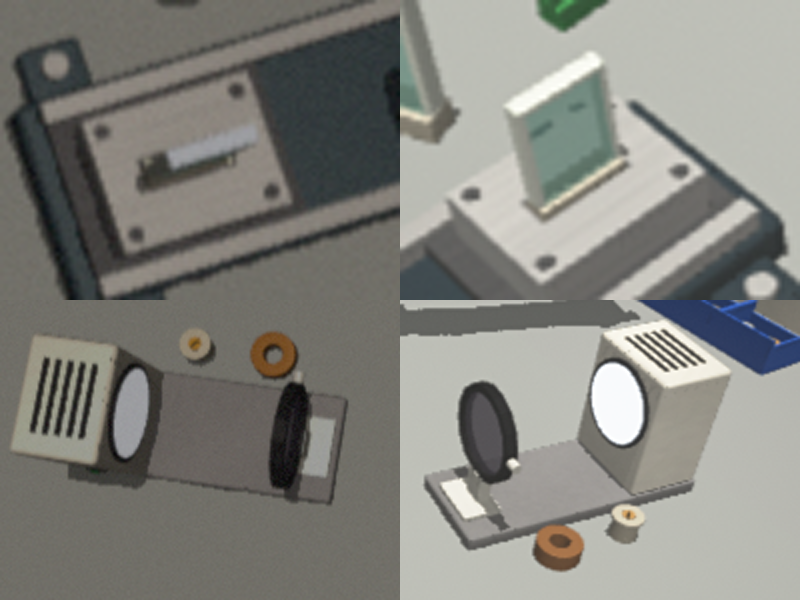

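The pane in the die is clear with frosted edges and has its shoe in the cavity. The mosaic also shows the die screws, window, ring and base corners I need to measure.

Run:
```python
from h import *
a=cv2.imread('pics/top0.png');b=cv2.imread('pics/scene0.png')
# die & glass from top
scr=np.array([(101,131),(236,91),(271,191),(136,234)])/4+[320,150]
S=np.array([plane('top',u,v,70) for u,v in scr]);print('screws',S[:,:2].round(1),'c',S.mean(0)[:2].round(1))
e=S[1]-S[0]+S[2]-S[3];print('press -y dir deg',np.degrees(np.arctan2(e[1],e[0])))
scr=(np.array([(471,194),(680,171),(546,262)])-[400,0])/4+[115,205]
print('scene screws',np.array([plane('scene',u,v,70)[:2] for u,v in scr]).round(1))
hsv=cv2.cvtColor(a,cv2.COLOR_BGR2HSV)
r=a[175:200,355:390].astype(int);m=((r.min(2)>125)&(r[...,0]>=r[...,2]-2)).astype(np.uint8)
n,l,st,ce=cv2.connectedComponentsWithStats(m);k=1+st[1:,4].argmax();ys,xs=np.where(l==k)
R=cv2.minAreaRect(np.c_[xs+355,ys+175].astype(np.float32));print('strip',R,st[k])
bx=cv2.boxPoints(R);P=np.array([plane('top',u,v,140)[:2] for u,v in bx]);print(P.round(1),P.mean(0).round(1))
# glass top corners scene z=140
sc=(np.array([(505,100),(597,52),(606,66),(520,117)])-[400,0])/4+[115,205]
P=np.array([plane('scene',u,v,140)[:2] for u,v in sc]);print('scene glass top',P.round(1),P.mean(0).round(1))
def tri(p,q):
    o1,d1=ray('top',*p);o2,d2=ray('scene',*q)
    A=np.c_[d1,-d2];t=np.linalg.lstsq(A,o2-o1,rcond=None)[0];x,y=o1+t[0]*d1,o2+t[1]*d2
    return (x+y)/2,np.linalg.norm(x-y)
def blob(im,m,x,y,w,h):
    s=m[y:y+h,x:x+w].astype(np.uint8);n,l,st,ce=cv2.connectedComponentsWithStats(s);k=1+st[1:,4].argmax()
    c=max(cv2.findContours((l==k).astype(np.uint8),0,cv2.CHAIN_APPROX_NONE)[0],key=len)
    E=cv2.fitEllipse(c);print('  ell',np.round(E[0],1)+[x,y],np.round(E[1],1),round(E[2]),st[k]);return np.array(E[0])+[x,y]
ai=a.astype(int);bi=b.astype(int)
w1=blob(a,(ai[...,0]>=ai[...,2])&(ai.min(2)>120),85,155,40,65);w2=blob(b,bi.min(2)>235,370,120,40,65)
g1=blob(a,ai.max(2)<50,170,165,30,65);g2=blob(b,bi.max(2)<110,300,135,50,60)
W,e1=tri(w1,w2);G,e2=tri(g1,g2);print('win',W.round(1),e1,'ring',G.round(1),e2,np.linalg.norm(W-G))
d=(W-G);print('light dir',np.degrees(np.arctan2(d[1],d[0])))
bc=np.array([(346,399-300),(331,502-300),(70,470-300)])/2+[40,130]
Bp=np.array([plane('top',u,v,20)[:2] for u,v in bc]);print('base',Bp.round(1))
bs=(np.array([(425,474),(470,549),(692,487)])-[400,300])/2+[280,100]
print('base scene',np.array([plane('scene',u,v,20)[:2] for u,v in bs]).round(1))
```

```text
screws [[ 540.1 -196.6]
 [ 564.7 -274.5]
 [ 506.8 -293.8]
 [ 480.8 -216.4]] c [ 523.1 -245.3]
press -y dir deg -71.95126687355459
scene screws [[ 509.9 -290. ]
 [ 543.1 -193. ]
 [ 568.4 -270.2]]
strip ((372.8027038574219, 185.98379516601562), (4.411288738250732, 22.42405128479004), 72.89727020263672) [  7   6  22  11 101]
[[ 521.  -220.3]
 [ 536.1 -266.5]
 [ 526.9 -269.2]
 [ 511.9 -223. ]] [ 524.  -244.7]
scene glass top [[ 526.8 -265.6]
 [ 515.4 -217.2]
 [ 526.6 -216.6]
 [ 540.6 -262.7]] [ 527.4 -240.5]
  ell [105.2 186.3] [14.9 43.7] 9 [ 12  10  17  44 557]
  ell [388.1 151.3] [23.3 39.6] 169 [  6  12  25  40 771]
  ell [183.7 197.8] [15.3 59.3] 8 [  5   6  19  55 740]
  ell [323.4 165.5] [27.  51.6] 169 [   9    6   30   51 1143]
win [518.2 345.8 120.1] 4.210426528740074 ring [495.1 169.3 121.1] 4.7427589905060525 177.94062574609808
light dir 82.5185567215204
base [[550.4 115.7]
 [425.2 130.1]
 [458.4 448.4]]
base scene [[428.4 137.9]
 [568.9 111.6]
 [605.8 426.1]]
```

```bash
cat >> h.py <<'E'
from scipy.spatial.transform import Rotation as Ro
def down(a):
    a=np.radians(a);y=np.array([np.cos(a),np.sin(a),0]);z=np.array([0,0,-1.]);return np.c_[np.cross(y,z),y,z]
def plan(wps,v=45,w=8,dec=0):
    """wps: [x,y,z,tool-y deg]; prints calls of <=5 rows from the measured pose"""
    s=telemetry.observe();p=np.array(s['ee_pos']);R=Ro.from_rotvec(s['eef_rot']).as_matrix()
    print('at',s['time'],p.round(1),'yaw',np.degrees(np.arctan2(R[1,1],R[0,1])).round(2),'tilt',np.degrees(np.arccos(-R[2,2])).round(2),'op',round(s['opening'],1),'f',np.round(s['contact_force'],1),round(s['gripper_force'],1),'q',np.round(s['joint_positions'],2))
    for x in wps:
        tp=np.array(x[:3],float);tR=down(x[3])
        rv=(Ro.from_matrix(R.T@tR)).as_rotvec(degrees=True);D=R.T@(tp-p)
        if len(x)>4: rv=np.array([0,0,x[4]])
        n=max(1,int(np.ceil(max(np.linalg.norm(D)/v,np.linalg.norm(rv)/w))))
        done=0
        while done<n:
            k=min(5,n-done);rows=[]
            R0=R
            for i in range(1,k+1):
                f=(done+i)/n-done/n
                d=Ro.from_rotvec(-rv*done/n,degrees=True).apply(D)*f
                rows.append([*np.round(d,dec),*np.round(rv*f,1)])
            print(np.array(rows).tolist());
            done+=k
        p=tp;R=tR
E
python3 - <<'E'
from h import *
plan([[400,250,300,27],[525,-242,240,-72]])
E
```

```text
at 0.1 [210.3 614.5 249.5] yaw 71.11 tilt 0.09 op 85.7 f [-0.4  0.4 -0.3] 0.0 q [-1.31  0.54 -0.    1.54  0.    1.07 -0.07]
[[-30.0, -28.0, -5.0, -0.0, 0.0, 4.4], [-59.0, -57.0, -10.0, -0.0, 0.0, 8.8], [-89.0, -85.0, -15.0, -0.0, 0.0, 13.2], [-119.0, -113.0, -20.0, -0.0, 0.0, 17.6], [-149.0, -142.0, -25.0, -0.0, 0.0, 22.1]]
[[-38.0, -15.0, -5.0, -0.0, 0.0, 4.4], [-76.0, -30.0, -10.0, -0.0, 0.0, 8.8], [-115.0, -45.0, -15.0, -0.0, 0.0, 13.2], [-153.0, -60.0, -20.0, -0.0, 0.0, 17.6], [-191.0, -76.0, -25.0, -0.0, 0.0, 22.1]]
[[-38.0, -9.0, 5.0, 0.0, 0.0, 7.6], [-76.0, -17.0, 9.0, 0.0, 0.0, 15.2], [-114.0, -26.0, 14.0, 0.0, 0.0, 22.8], [-152.0, -34.0, 18.0, 0.0, 0.0, 30.5], [-190.0, -43.0, 23.0, 0.0, 0.0, 38.1]]
[[-35.0, 17.0, 5.0, 0.0, 0.0, 7.6], [-71.0, 33.0, 9.0, 0.0, 0.0, 15.2], [-106.0, 50.0, 14.0, 0.0, 0.0, 22.8], [-141.0, 67.0, 18.0, 0.0, 0.0, 30.5], [-176.0, 84.0, 23.0, 0.0, 0.0, 38.1]]
[[-17.0, 35.0, 5.0, 0.0, 0.0, 7.6], [-35.0, 70.0, 9.0, 0.0, 0.0, 15.2], [-52.0, 105.0, 14.0, 0.0, 0.0, 22.8]]
```

Request:
{"op": "servo_tool", "data": {
  "deltas": [
    [-30, -28, -5, 0, 0, 4.4],
    [-59, -57, -10, 0, 0, 8.8],
    [-89, -85, -15, 0, 0, 13.2],
    [-119, -113, -20, 0, 0, 17.6],
    [-149, -142, -25, 0, 0, 22]
  ],
  "gripper": 85
}}

```text
time: 0.6
ee_pos: [306.0, 430.6, 275.2]
eef_rot: [-1.102, -2.942, 0.001]
contact_force: [0.8, 0.4, -0.4]
opening: 85.4
gripper_force: 0.0
```

Request:
{"op": "servo_tool", "data": {
  "deltas": [
    [-38, -15, -5, 0, 0, 4.4],
    [-76, -30, -10, 0, 0, 8.8],
    [-115, -45, -15, 0, 0, 13.2],
    [-153, -60, -20, 0, 0, 17.6],
    [-191, -76, -25, 0, 0, 22]
  ]
}}

```text
time: 1.1
ee_pos: [400.5, 248.2, 300.4]
eef_rot: [-1.643, -2.677, 0.0]
contact_force: [1.2, 0.1, -0.0]
opening: 85.0
gripper_force: 0.0
```

Tracking is good.

Request:
{"op": "servo_tool", "data": {
  "deltas": [
    [-38, -9, 5, 0, 0, 7.6],
    [-76, -17, 9, 0, 0, 15.2],
    [-114, -26, 14, 0, 0, 22.8],
    [-152, -34, 18, 0, 0, 30.5],
    [-190, -43, 23, 0, 0, 38.1]
  ]
}}

```text
time: 1.6
ee_pos: [448.5, 59.6, 277.2]
eef_rot: [-2.429, -1.992, -0.0]
contact_force: [1.3, -0.2, -0.7]
opening: 85.4
gripper_force: 0.0
```

Request:
{"op": "servo_tool", "data": {
  "deltas": [
    [-35, 17, 5, 0, 0, 7.6],
    [-71, 33, 9, 0, 0, 15.2],
    [-106, 50, 14, 0, 0, 22.8],
    [-141, 67, 18, 0, 0, 30.5],
    [-176, 84, 23, 0, 0, 38.1]
  ]
}}

```text
time: 2.1
ee_pos: [497.4, -129.0, 254.1]
eef_rot: [-2.946, -1.09, -0.0]
contact_force: [1.1, 0.6, -0.6]
opening: 84.9
gripper_force: 0.0
```

Request:
{"op": "servo_tool", "data": {
  "deltas": [
    [-17, 35, 5, 0, 0, 7.6],
    [-35, 70, 9, 0, 0, 15.2],
    [-52, 105, 14, 0, 0, 22.8],
    [-52, 105, 14, 0, 0, 22.8]
  ]
}}

```text
time: 2.5
ee_pos: [525.9, -246.6, 239.7]
eef_rot: [3.101, 0.479, -0.003]
contact_force: [-0.3, -0.7, -0.6]
opening: 84.9
gripper_force: 0.0
```

Run:
```python
from h import *
plan([])
a=cap('top');b=cap('scene');cv2.imwrite('pics/top1.png',a);cv2.imwrite('pics/scene1.png',b)
print(proj('top',[525,-242,140]),proj('scene',[525,-242,140]))
def c(im,x,y,w,h): return cv2.resize(im[y:y+h,x:x+w],(400,300),interpolation=cv2.INTER_CUBIC)
cv2.imwrite('pics/m1.png',np.hstack([c(a,310,140,120,90),c(b,95,170,120,90)]))
```

```text
at 2.5 [ 525.9 -246.6  239.7] yaw -72.44 tilt 0.26 op 84.9 f [-0.3 -0.7 -0.6] 0.0 q [-0.2   0.53  0.78  1.77 -0.43  1.02 -0.53]
[371.53782901 185.49773746] [153.2721605  225.29815591]
```

View pics/m1.png

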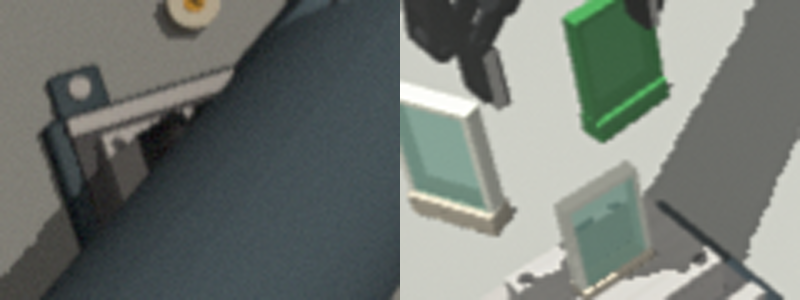

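The top view is blocked by the arm. The scene view shows the glass below the fingers, with one silver pad at about (124,193). I'll descend to just above the glass and check again.

Run:
```python
from h import *
plan([[525.2,-243,168,-72]],v=30,dec=1)
```

```text
at 2.6 [ 526.2 -241.6  239.6] yaw -71.94 tilt 0.09 op 85.2 f [ 0.3 -0.1 -0.1] 0.0 q [-0.21  0.53  0.77  1.77 -0.43  1.02 -0.53]
[[-0.4, 0.4, 23.9, -0.0, 0.0, 0.0], [-0.9, 0.7, 47.8, -0.0, 0.1, 0.0], [-1.3, 1.1, 71.6, -0.0, 0.1, 0.1]]
```

Request:
{"op": "servo_tool", "data": {
  "deltas": [
    [-0.5, 0.5, 24, 0, 0, 0],
    [-1, 1, 48, 0, 0, 0],
    [-1, 1, 72, 0, 0, 0],
    [-1, 1, 72, 0, 0, 0],
    [-1, 1, 72, 0, 0, 0]
  ]
}}

```text
time: 3.1
ee_pos: [526.3, -241.2, 168.7]
eef_rot: [-3.101, -0.497, 0.0]
contact_force: [-0.3, 0.1, 0.1]
opening: 85.0
gripper_force: 0.0
```

Run:
```python
from h import *
plan([])
b=cap('scene');cv2.imwrite('pics/scene2.png',b)
x,y,w,h=105,165,100,75
im=cv2.resize(b[y:y+h,x:x+w],(800,600),interpolation=cv2.INTER_CUBIC)
cv2.imwrite('pics/m2.png',im)
```

```text
at 3.1 [ 526.3 -241.2  168.7] yaw -71.79 tilt 0.05 op 85.0 f [-0.3  0.1  0.1] 0.0 q [-0.16  0.62  0.71  1.83 -0.51  0.89 -0.46]
```

View pics/m2.png

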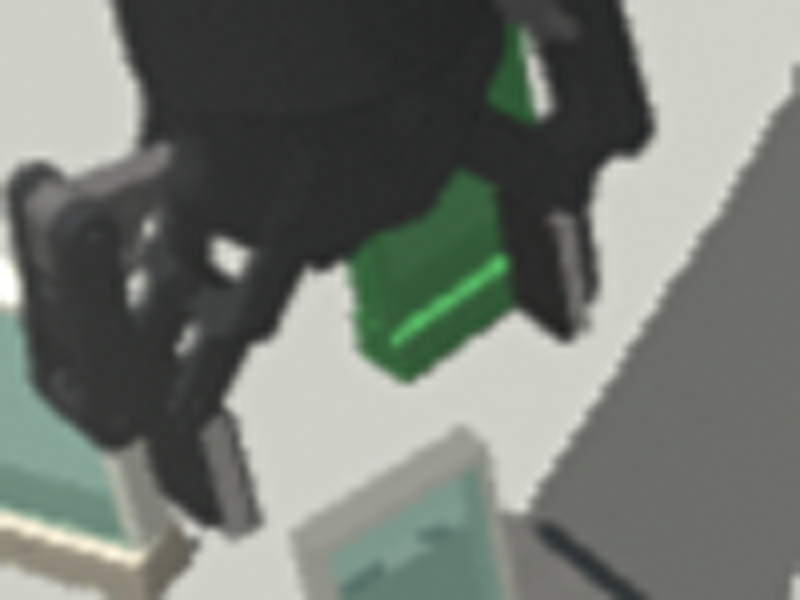

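Run:
```python
from h import *
s=telemetry.observe();p=np.array(s['ee_pos']);y=np.array([np.cos(np.radians(-71.8)),np.sin(np.radians(-71.8)),0]);x=np.array([-y[1],y[0],0])
for z in(150,156,163):
  for nm,o in(('inner',42.5),('outer',50)):
    for sg in(1,-1):
      q=p+11*x+sg*o*y;q[2]=z;print(z,nm,sg,((proj('scene',q)-[105,165])*8).round())
for nm,u in(('L',(225,537)),('Li',(262,525)),('R',(577,340)),('Ri',(592,322))):
  for z in (150,156,163):
    r=plane('scene',u[0]/8+105,u[1]/8+165,z)-p;print(nm,z,'x',round(r@x,1),'y',round(r@y,1))
```

```text
150 inner 1 [256. 575.]
150 inner -1 [558. 390.]
150 outer 1 [227. 592.]
150 outer -1 [583. 375.]
156 inner 1 [251. 556.]
156 inner -1 [555. 372.]
156 outer 1 [222. 574.]
156 outer -1 [580. 356.]
163 inner 1 [245. 534.]
163 inner -1 [551. 350.]
163 outer 1 [216. 552.]
163 outer -1 [576. 335.]
L 150 x -3.9 y 40.5
L 156 x 1.8 y 43.1
L 163 x 8.5 y 46.1
Li 150 x -1.2 y 32.5
Li 156 x 4.5 y 35.1
Li 163 x 11.2 y 38.2
R 150 x 0.2 y -56.8
R 156 x 5.9 y -53.2
R 163 x 12.6 y -48.9
Ri 150 x -2.4 y -63.5
Ri 156 x 3.4 y -59.7
Ri 163 x 10.1 y -55.4
```

The pads are visible at crop (244,531) and (584,331), and the glass top is between and below them. Pad midpoint against glass says I should move about +3 mm along tool y. I'll shift and descend.

Request:
{"op": "servo_tool", "data": {
  "deltas": [
    [-1, 3, 0, 0, 0, 0],
    [-1, 3, 15, 0, 0, 0],
    [-1, 3, 35, 0, 0, 0],
    [-1, 3, 55, 0, 0, 0],
    [-1, 3, 55, 0, 0, 0]
  ]
}}

```text
time: 3.65
ee_pos: [524.5, -244.5, 110.7]
eef_rot: [-3.1, -0.494, 0.006]
contact_force: [0.0, 0.3, -0.5]
opening: 85.2
gripper_force: 0.0
```

Request:
{"op": "servo_tool", "data": {
  "deltas": [
    [0, 0, 0, 0, 0, 0],
    [0, 0, 0, 0, 0, 0],
    [0, 0, 0, 0, 0, 0]
  ],
  "gripper": 56,
  "force": 20
}}

```text
time: 3.95
ee_pos: [526.7, -245.8, 114.2]
eef_rot: [3.102, 0.494, 0.002]
contact_force: [-0.0, 1.0, 0.1]
opening: 56.0
gripper_force: 0.0
```

Run:
```python
from h import *
plan([])
b=cap('scene');cv2.imwrite('pics/scene3.png',b)
x,y,w,h=115,185,80,60
cv2.imwrite('pics/m3.png',cv2.resize(b[y:y+h,x:x+w],(800,600),interpolation=cv2.INTER_CUBIC))
```

```text
at 3.95 [ 526.7 -245.8  114.2] yaw -71.89 tilt 0.1 op 56.0 f [-0.   1.   0.1] 0.0 q [-0.1   0.69  0.65  1.85 -0.57  0.79 -0.41]
```

View pics/m3.png

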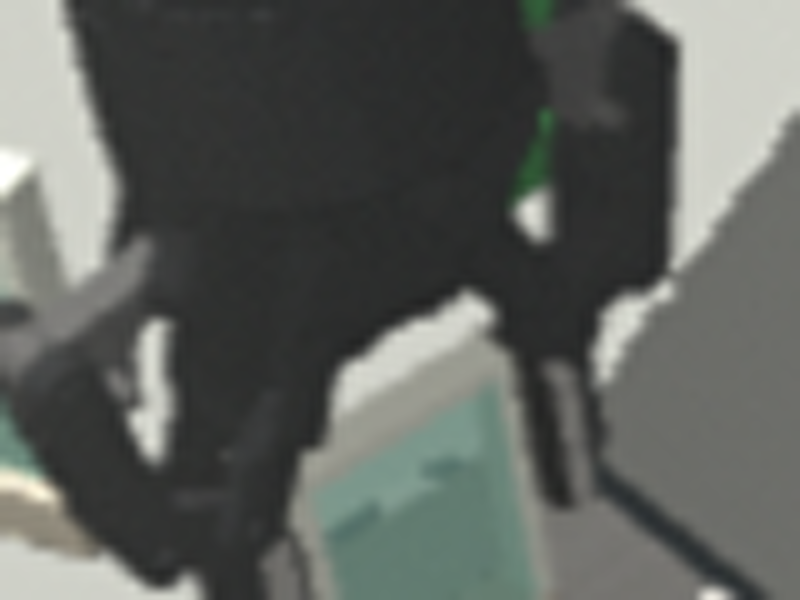

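The fingers straddle the glass with small gaps on both sides: left pad edge about (300,570), right about (548,440). I'll close softly and watch the force.

Request:
{"op": "servo_tool", "data": {
  "deltas": [
    [0, 0, 0, 0, 0, 0],
    [0, 0, 0, 0, 0, 0]
  ],
  "gripper": 51.5,
  "force": 20
}}

```text
time: 4.2
ee_pos: [526.3, -245.5, 113.6]
eef_rot: [3.102, 0.494, 0.001]
contact_force: [0.2, -0.5, -0.3]
opening: 51.4
gripper_force: 0.0
```

Request:
{"op": "servo_tool", "data": {
  "deltas": [
    [0, 0, 0, 0, 0, 0],
    [0, 0, 0, 0, 0, 0]
  ],
  "gripper": 45,
  "force": 20
}}

```text
time: 4.4
ee_pos: [526.3, -245.5, 113.6]
eef_rot: [3.102, 0.494, 0.001]
contact_force: [-0.5, 2.3, 4.3]
opening: 49.4
gripper_force: 21.5
```

Run:
```python
from h import *
plan([]);print(np.round(telemetry.observe()['wrist_torque'],2))
```

```text
at 4.4 [ 526.3 -245.5  113.6] yaw -71.89 tilt 0.03 op 49.4 f [-0.5  2.3  4.3] 21.5 q [-0.1   0.69  0.65  1.85 -0.57  0.79 -0.41]
[0.18 0.18 0.03]
```

Gripped and centred: opening 49.4 mm, 21 N at the pads, almost no side force. I'll firm the grip and lift straight out.

Request:
{"op": "servo_tool", "data": {
  "deltas": [
    [0, 0, 0, 0, 0, 0],
    [0, 0, -3, 0, 0, 0],
    [0, 0, -8, 0, 0, 0],
    [0, 0, -14, 0, 0, 0],
    [0, 0, -22, 0, 0, 0]
  ],
  "force": 45
}}

```text
time: 4.9
ee_pos: [525.9, -245.4, 135.6]
eef_rot: [-3.102, -0.494, 0.001]
contact_force: [-0.3, -0.8, -1.2]
opening: 49.1
gripper_force: 46.7
```

Request:
{"op": "servo_tool", "data": {
  "deltas": [
    [0, 0, -15, 0, 0, 0],
    [0, 0, -40, 0, 0, 0],
    [0, 0, -65, 0, 0, 0],
    [0, 0, -85, 0, 0, 0],
    [0, 0, -95, 0, 0, 0]
  ]
}}

```text
time: 5.4
ee_pos: [526.9, -246.1, 233.1]
eef_rot: [3.101, 0.494, 0.005]
contact_force: [-0.0, 0.2, -1.5]
opening: 49.4
gripper_force: 46.8
```

Run:
```python
from h import *
plan([[470,0,290,-40],[507,259,290,-6.7]],v=35,w=5)
b=cap('scene');cv2.imwrite('pics/scene4.png',b)
```

```text
at 5.4 [ 526.9 -246.1  233.1] yaw -71.91 tilt 0.19 op 49.4 f [-0.   0.2 -1.5] 46.8 q [-0.19  0.54  0.77  1.78 -0.44  1.   -0.51]
[[3.0, -31.0, -7.0, 0.0, -0.0, -4.0], [6.0, -63.0, -14.0, 0.0, -0.0, -8.0], [8.0, -94.0, -22.0, 0.1, -0.0, -12.0], [11.0, -126.0, -29.0, 0.1, -0.1, -16.0], [14.0, -157.0, -36.0, 0.1, -0.1, -19.9]]
[[13.0, -29.0, -7.0, 0.0, -0.0, -4.0], [27.0, -57.0, -14.0, 0.0, -0.0, -8.0], [40.0, -86.0, -21.0, 0.1, -0.0, -12.0]]
[[28.0, -17.0, 0.0, 0.0, 0.0, -4.2], [56.0, -35.0, 0.0, 0.0, 0.0, -8.3], [83.0, -52.0, 0.0, 0.0, 0.0, -12.5], [111.0, -69.0, 0.0, 0.0, 0.0, -16.7], [139.0, -86.0, 0.0, 0.0, 0.0, -20.8]]
[[32.0, -6.0, 0.0, 0.0, 0.0, -4.2], [64.0, -13.0, 0.0, 0.0, 0.0, -8.3], [96.0, -19.0, 0.0, 0.0, 0.0, -12.5]]
```

It's lifted: the wrist force of -1.5 N in z matches the glass weight. Now I'll carry it over.

Request:
{"op": "servo_tool", "data": {
  "deltas": [
    [1, -16, -7, 0, 0, -2],
    [4, -47, -14, 0, 0, -6],
    [7, -78, -22, 0, 0, -10],
    [11, -118, -29, 0, 0, -15],
    [14, -157, -36, 0, 0, -20]
  ]
}}

```text
time: 5.95
ee_pos: [489.8, -90.5, 266.1]
eef_rot: [-2.968, -1.03, 0.001]
contact_force: [0.7, 0.2, -0.7]
opening: 49.6
gripper_force: 47.0
```

Request:
{"op": "servo_tool", "data": {
  "deltas": [
    [13, -29, -7, 0, 0, -4],
    [27, -57, -14, 0, 0, -8],
    [40, -86, -21, 0, 0, -12]
  ]
}}

```text
time: 6.25
ee_pos: [468.2, 1.7, 287.2]
eef_rot: [-2.844, -1.334, 0.001]
contact_force: [0.3, 0.3, -1.2]
opening: 49.2
gripper_force: 47.0
```

Request:
{"op": "servo_tool", "data": {
  "deltas": [
    [28, -17, 0, 0, 0, -4.2],
    [56, -35, 0, 0, 0, -8.3],
    [83, -52, 0, 0, 0, -12.5],
    [111, -69, 0, 0, 0, -16.7],
    [139, -86, 0, 0, 0, -20.8]
  ]
}}

```text
time: 6.75
ee_pos: [491.8, 163.4, 286.8]
eef_rot: [-2.556, -1.826, 0.001]
contact_force: [0.1, -0.9, -1.5]
opening: 49.4
gripper_force: 47.0
```

Request:
{"op": "servo_tool", "data": {
  "deltas": [
    [32, -6, 0, 0, 0, -4.2],
    [64, -13, 0, 0, 0, -8.3],
    [86, -17, 0, 0, 0, -11.5],
    [96, -19, 0, 0, 0, -12.5],
    [96, -19, 0, 0, 0, -12.5]
  ]
}}

```text
time: 7.25
ee_pos: [505.2, 260.0, 286.7]
eef_rot: [-2.344, -2.091, 0.002]
contact_force: [-0.3, 0.0, -1.4]
opening: 49.3
gripper_force: 46.9
```

Run:
```python
from h import *
plan([[507,259,190,-6.7]],v=20,dec=1)
```

```text
at 7.25 [505.2 260.  286.7] yaw -6.53 tilt 0.06 op 49.3 f [-0.3  0.  -1.4] 46.9 q [-0.9   0.38  0.45  1.74 -0.19  1.06 -0.5 ]
[[-0.2, 0.4, 19.3, -0.0, 0.0, 0.0], [-0.3, 0.8, 38.7, -0.0, 0.0, 0.1], [-0.5, 1.2, 58.0, -0.0, 0.0, 0.1], [-0.6, 1.6, 77.3, -0.0, 0.0, 0.1], [-0.8, 2.0, 96.7, -0.0, 0.0, 0.2]]
```

Request:
{"op": "servo_tool", "data": {
  "deltas": [
    [0, 0.5, 20, 0, 0, 0],
    [0, 1, 40, 0, 0, 0],
    [0, 1, 60, 0, 0, 0],
    [0, 1, 80, 0, 0, 0],
    [0, 1, 98, 0, 0, 0]
  ]
}}

```text
time: 7.75
ee_pos: [506.6, 256.6, 188.5]
eef_rot: [2.349, 2.085, -0.002]
contact_force: [0.6, 0.6, -1.4]
opening: 49.5
gripper_force: 46.9
```

Request:
{"op": "servo_tool", "data": {
  "deltas": [
    [0, 0, 15, 0, 0, 0],
    [0, 0, 35, 0, 0, 0],
    [0, 0, 50, 0, 0, 0],
    [0, 0, 59, 0, 0, 0],
    [0, 0, 59, 0, 0, 0]
  ]
}}

```text
time: 8.25
ee_pos: [506.0, 258.4, 129.3]
eef_rot: [-2.346, -2.089, 0.003]
contact_force: [-0.5, -0.0, -0.5]
opening: 49.3
gripper_force: 46.9
```

Run:
```python
from h import *
plan([])
a=cap('top');b=cap('scene');cv2.imwrite('pics/top5.png',a);cv2.imwrite('pics/scene5.png',b)
plan([])
x,y,w,h=285,90,160,120
cv2.imwrite('pics/m5.png',cv2.resize(b[y:y+h,x:x+w],(800,600),interpolation=cv2.INTER_CUBIC))
x,y,w,h=60,120,160,120
cv2.imwrite('pics/m5t.png',cv2.resize(a[y:y+h,x:x+w],(800,600),interpolation=cv2.INTER_CUBIC))
```

```text
at 8.25 [506.  258.4 129.3] yaw -6.63 tilt 0.12 op 49.3 f [-0.5 -0.  -0.5] 46.9 q [-0.83  0.59  0.37  1.86 -0.3   0.75 -0.41]
at 8.35 [507.  259.  130.7] yaw -6.62 tilt 0.04 op 49.4 f [ 1.1  0.  -0.9] 46.9 q [-0.83  0.58  0.38  1.86 -0.3   0.75 -0.41]
```

View pics/m5.png

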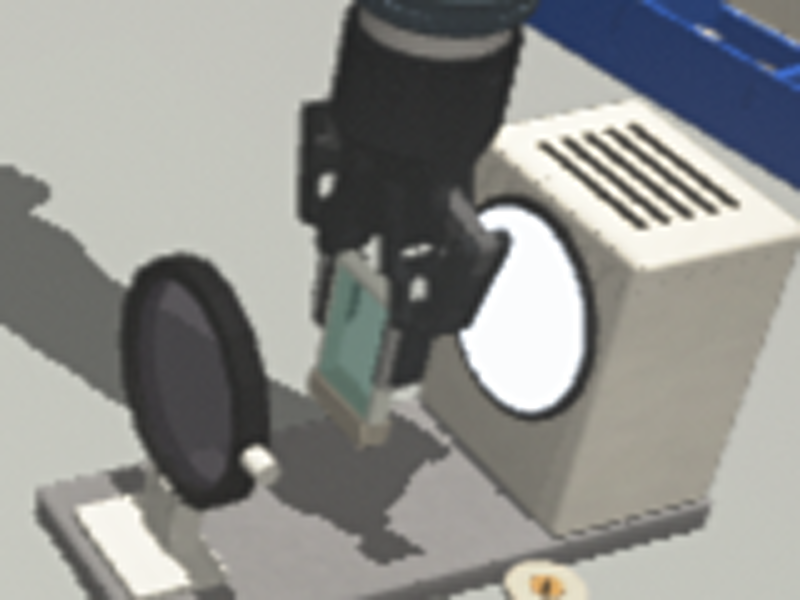

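View pics/m5t.png

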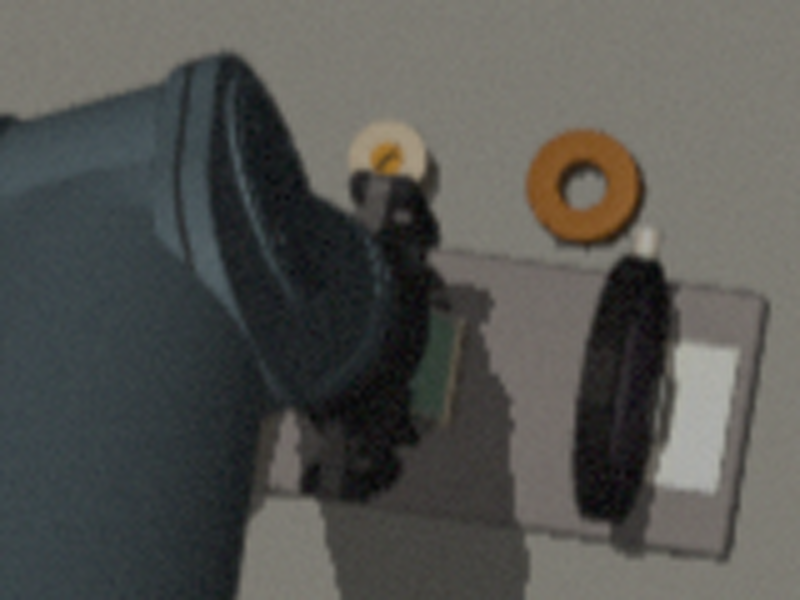

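The glass is upright in the gap with its pane at about crop (355,335) between ring and window, and nothing is touching. The loose parts haven't moved. Next I'll measure the glass against the viewer in the same view.

Run:
```python
from h import *
b=cv2.imread('pics/scene5.png');bi=b.astype(int)
y=np.array([np.cos(np.radians(-6.6)),np.sin(np.radians(-6.6)),0]);x=np.array([-y[1],y[0],0]);T=np.array([506.5,258.7,129.8]);Z=np.array([0,0,1.])
C=lambda p:((proj('scene',p)-[285,90])*5).round()
bot=T-53.6*Z
for nm,dx,dy,z in(('top front L',-5,-25,80),('top front R',-5,25,80),('top back R',5,25,80),('shoe bot front L',-8,-25,0),('shoe bot front R',-8,25,0),('shoe bot back R',8,25,0),('padtip R outer front',-11,33,35),('padtip inner front',-11,25,35)):
    print(nm,C(bot+dx*x+dy*y+z*Z))
# pane mask
hsv=cv2.cvtColor(b,cv2.COLOR_BGR2HSV)
m=np.zeros(b.shape[:2],np.uint8);m[135:185,340:368]=((hsv[135:185,340:368,1]>45)&(abs(hsv[135:185,340:368,0].astype(int)-85)<15))*255
c=max(cv2.findContours(m,0,cv2.CHAIN_APPROX_NONE)[0],key=cv2.contourArea);M=cv2.moments(c);pc=np.array([M['m10'],M['m01']])/M['m00']
print('pane area',M['m00'],'c',pc,'crop',(pc-[285,90])*5,'bbox',cv2.boundingRect(c))
P=np.array([bot+dx*x+dy*y+z*Z for dx,dy,z in((-4.8,-21,14),(-4.8,21,14),(-4.8,21,76),(-4.8,-21,76))])
pp=np.array([proj('scene',p) for p in P]).astype(np.float32);print('pred area',cv2.contourArea(pp),'c',pp.mean(0),(pp-[285,90])*5)
for nm,q,z in(('pane',pc,120.9),('win',(388.1,151.3),120),('ring',(323.4,165.5),120)):
    w=plane('scene',*q,z);r=w-T;print(nm,w.round(1),'rel TCP: along light',(r@x).round(1),'across',(r@y).round(1))
a=cv2.imread('pics/top0.png')
for nm,q in(('win',(105.2,186.3)),('ring',(183.7,197.8))):
    w=plane('top',*q,120);r=w-T;print('top',nm,w.round(1),(r@x).round(1),(r@y).round(1))
crop=b[130:190,330:410];cv2.imwrite('pics/m6.png',cv2.resize(crop,(800,600),interpolation=cv2.INTER_CUBIC))
```

```text
top front L [330. 253.]
top front R [388. 309.]
top back R [407. 305.]
shoe bot front L [298. 390.]
shoe bot front R [352. 448.]
shoe bot back R [380. 441.]
padtip R outer front [369. 401.]
padtip inner front [359. 391.]
pane area 67.0 c [353.60199005 157.87810945] crop [343.00995025 339.39054726] bbox (350, 146, 9, 26)
pred area 244.17365447245538 c [354.3516  158.25688] [[312.60910034 370.23147583]
 [358.35250854 418.95393372]
 [382.23220825 311.76589966]
 [333.83773804 264.18617249]]
pane [503.2 254.3 120.9] rel TCP: along light -4.8 across -2.8
win [518.8 348.3 120. ] rel TCP: along light 90.4 across 1.9
ring [494.5 172.8 120. ] rel TCP: along light -86.7 across -2.1
top win [516.9 343.9 120. ] 85.8 0.6
top ring [493.9 167.6 120. ] -92.0 -2.0
```

View pics/m6.png

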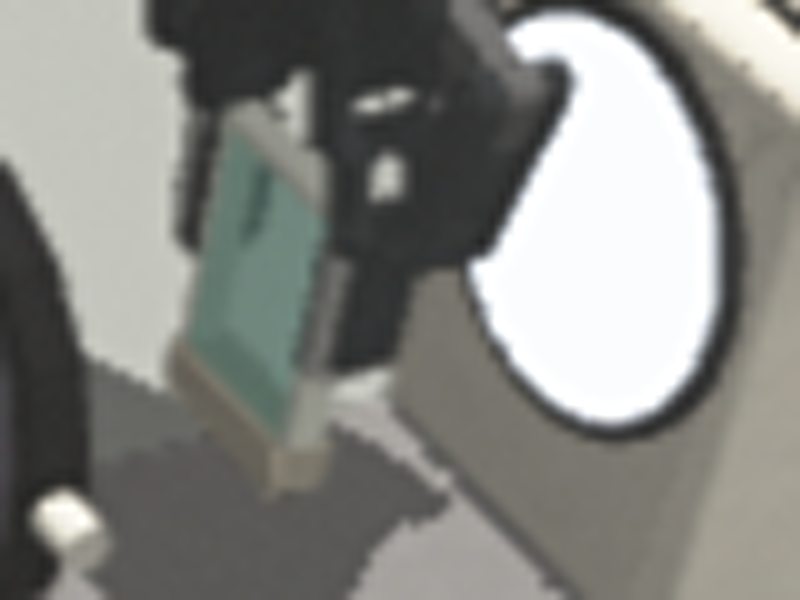

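Run:
```python
from h import *
y=np.array([np.cos(np.radians(-6.6)),np.sin(np.radians(-6.6)),0]);x=np.array([-y[1],y[0],0]);T=np.array([506.5,258.7,129.8])
for nm,q,h,dx,dy in(('pTL',(236,140),76,-5,-21),('pTR',(325,205),76,-5,21),('pBR',(283,436),14,-5,21),('pBL',(188,336),14,-5,-21),('sFR',(275,492),0,-8,25),('sBR',(328,470),0,8,25),('sFLtop',(172,345),14,-8,-25),('sFLbot',(168,367),0,-8,-25)):
    r=plane('scene',330+q[0]/10,130+q[1]/10,76.2+h)-T;print(nm,'light',round(r@x-dx,1),'across',round(r@y-dy,1))
b=cv2.imread('pics/scene0.png').astype(int);a=cv2.imread('pics/top0.png').astype(int)
# analyser glass film/ring in scene0: dark disc full contour
for nm,im,th,(X,Y,W,H) in(('scene',b,110,(305,138,42,54)),('top',a,55,(172,168,22,58))):
    m=(im[Y:Y+H,X:X+W].max(2)<th).astype(np.uint8);c=max(cv2.findContours(m,0,cv2.CHAIN_APPROX_NONE)[0],key=cv2.contourArea)
    print(nm,cv2.boundingRect(c),cv2.minAreaRect(c)[:2])
# predicted outlines of a ring of radius 60 centred 0/-7 beyond -85
for n in('scene','top'):
    for cz in(-85,-99):
        for cx,r in((cz,60),):
            th=np.linspace(0,6.28,60);P=np.array([T+[0,0,-9.8]+cx*x+r*np.cos(t)*y+r*np.sin(t)*np.array([0,0,1]) for t in th]);q=np.array([proj(n,p) for p in P]);print(n,cz,q.min(0).round(1),q.max(0).round(1),q.mean(0).round(1))
    P=np.array([T+[0,0,-9.8]+85*x+50*np.cos(t)*y+50*np.sin(t)*np.array([0,0,1]) for t in th]);q=np.array([proj(n,p) for p in P]);print(n,'win pred',q.min(0).round(1),q.max(0).round(1))
```

```text
pTL light 1.6 across 5.8
pTR light 6.6 across -5.6
pBR light 4.3 across 0.7
pBL light 4.2 across -0.5
sFR light 5.7 across 0.3
sBR light 6.5 across -2.6
sFLtop light 1.5 across 5.4
sFLbot light 7.8 across -2.7
scene (4, 3, 30, 51) ((18.55882453918457, 27.73529624938965), (51.175018310546875, 27.406526565551758))
top (3, 3, 19, 55) ((11.515384674072266, 29.876922607421875), (16.124515533447266, 53.955108642578125))
scene -85 [312.3 140.3] [338.  190.9] [325. 166.]
scene -99 [307.1 141.4] [332.5 192.3] [319.7 167.2]
scene win pred [373.5 130.9] [399.2 171.4]
top -85 [174.  169.6] [186.9 223.4] [180.7 196.1]
top -99 [180.6 170.4] [192.8 224.3] [186.9 196.9]
top win pred [ 96.6 164.3] [113.6 208.9]
```

In the same view the glass sits 4.8 mm along the light from the TCP reading and mid-gap sits at 5.4. Across the light the two agree within 0.5 mm. I'll make a final trim of 0.5 mm along the light and 1 mm down, then settle and check.

Request:
{"op": "servo_tool", "data": {
  "deltas": [
    [0.5, 0, 1, 0, 0, 0],
    [0.5, 0, 1, 0, 0, 0],
    [0.5, 0, 1, 0, 0, 0],
    [0.5, 0, 1, 0, 0, 0],
    [0.5, 0, 1, 0, 0, 0]
  ]
}}

```text
time: 8.85
ee_pos: [506.7, 259.6, 129.4]
eef_rot: [2.345, 2.09, 0.0]
contact_force: [-0.6, 0.2, -1.7]
opening: 49.5
gripper_force: 46.9
```

Run:
```python
from h import *
plan([])
b=cap('scene');plan([]);o=cv2.imread('pics/scene0.png')
# bystander check: pixel change near loose parts (scene), 800px coords /1.5625
for nm,(u,v) in dict(wheel=(477,440),cylA=(615,330),cylB=(278,492),collar=(561,349),bigclear=(168,338),green=(249,290),blue=(363,338)).items():
    u,v=int(u/1.5625),int(v/1.5625);s=np.s_[v-14:v+14,u-14:u+14]
    sh,_=cv2.phaseCorrelate(cv2.cvtColor(o[s],6).astype(float),cv2.cvtColor(b[s],6).astype(float));print(nm,np.round(sh,2),cv2.absdiff(o[s],b[s]).mean().round(1))
print(manip.sign_off())
```

```text
at 8.85 [506.7 259.6 129.4] yaw -6.59 tilt 0.01 op 49.5 f [-0.6  0.2 -1.7] 46.9 q [-0.83  0.59  0.37  1.86 -0.3   0.75 -0.41]
at 8.9 [506.7 259.6 129.4] yaw -6.6 tilt 0.01 op 49.5 f [-0.2 -0.3 -1.3] 46.9 q [-0.83  0.59  0.37  1.86 -0.3   0.75 -0.41]
wheel [-0.01  0.01] 4.4
cylA [-0.04  0.  ] 6.3
cylB [0.04 0.03] 7.0
collar [ 0.01 -0.01] 4.9
bigclear [0.03 0.  ] 6.1
green [ 0.04 -0.  ] 4.0
blue [0.01 0.01] 6.5
the job is handed in; nothing more can be done
None
```

I handed the job in at 8.9 s with the arm still holding the glass upright at mid-gap in the strain viewer: by the cameras it is centred to about 1–2 mm and square to within about 1–2°, it touches nothing, and the loose parts have not moved.

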